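# Index the stop foot in the carving jig's hidden keyway

## Task

First clear the wooden offcut off the jig's front board and lay it flat inside the tray. Then take the steel stop foot from its stand by its leaning handle, slide it in under the jig's low bridge with its key riding on the bed, and drag it sideways along the fence until the key drops into the hidden keyway; leave it standing there, shoe flat on the bed, and let go. Do not shift or tip over the plane, the jar or the mallet.

Things in the scene. Friction and masses are not known exactly. Their poses are not given: they have to be found in the camera images.
- jig: Fixed light-wood fixture 280 x 350 x 180 mm. Origin on its underside, 150 mm behind the front edge, midway; x points into the tunnel (roughly to the robot's left), y along the fence, z up. Front board: jig x -150 to 35, y -115 to 115 mm, top 30 mm above the origin; the bed in the tunnel (x 35 to 100) is level with it. Solid cheeks, x 30 to 100 mm, fill |y| 90 to 175 mm. Open towards -x only.
- jig_mouth (a point): Point on the bed surface below the bridge's front edge, midway between the cheeks (jig x 50, y 0, z 30 mm); axes as the jig's. The low bridge runs from cheek to cheek, jig x 50 to 100 mm, its underside 30 mm above the bed, 16 mm thick.
- jig_fence (a point): Foot of the upright fence, midway (jig x 100, y 0, z 30 mm); axes as the jig's. The keyway is a groove in the bed running along jig x, from x = 40 mm (blind) to the fence, 14 mm wide, 12 mm deep; its centre is anywhere from y = -40 to +40 mm, different every time, out of sight. Elsewhere the bed is flat.
- jig_shelf (a point): Middle of the lower front edge of the jig's upper shelf (jig x -2, y 0, z 165 mm; 135 mm above the bed); axes as the jig's. The shelf is 350 mm wide, 15 mm thick, reaches back to x = 130 mm and carries stock up to 50 mm high. Over the seated foot it is in the way of an upright gripper: lean the tool back like the handle.
- stand: Fixed dark wooden block 110 x 75 x 30 mm (x, y, z), origin centre of underside, x roughly to the robot's left. A slot 14 mm wide, 12 mm deep runs along its x through the whole top; the foot stands on it, key in slot, its axes along the stand's. Lift the foot straight up by over 12 mm to free it.
- probe: Stop foot, loose, 0.35 to 0.55 kg: flat steel shoe 90 x 46 x 12 mm (x, y, z), key below, wooden handle above. Origin: centre of the shoe's underside; x forward, z up. Seated in the keyway the shoe lies flat on the bed (origin at jig z = 30 mm). Shoe against the fence: origin at jig x = 55 mm. The key drops only with foot x along jig x and origin at jig x 45 to 55 mm.
- probe_grip (a point): Grip point on the axis of the handle, 65 mm up it (foot x -72, y 0, z 60 mm); axes as the foot's. The handle is square, 22 x 22 mm, 95 mm long, rises from the shoe at foot x -30 mm, z 10 mm and leans back 40 degrees, towards the foot's -x; flat sides face +y and -y.
- probe_key (a point): Centre of the key's underside (foot x 17.5, y 0, z -9 mm); axes as the foot's. The steel key is 45 mm long (foot x -5 to +40 mm), 10 mm wide (y) and 9 mm high, so riding on the key the foot's origin is 9 mm above the bed.
- offcut: Loose dark hardwood offcut 150 x 36 x 26 mm (x, y, z), 0.08 to 0.17 kg, origin centre of the underside, lying on the jig's front board with its x roughly along the jig's x, one end near the bridge.
- tray: Fixed open plywood tray, outside 210 x 150 x 34 mm (x, y, z), walls and floor 5 mm thick, origin centre of the underside. Its x points roughly to the robot's left. Stand and tray lie at the right of the jig's front board, either one nearer to the robot.
- plane: Bystander: loose wooden hand plane 190 x 60 mm, 32 mm high, with a steel blade to 72 mm, origin centre of the underside, long axis x.
- jar: Bystander: closed glass jar, 64 mm diameter, 85 mm high, origin centre of the underside.
- mallet: Bystander: wooden mallet lying down; head 60 x 110 x 50 mm centred at its x = +70 mm, handle 24 mm thick from there back to x = -130 mm, origin on the underside.

How it is judged:
By the outcome, as a careful person would: the job done as asked, in the order asked, and still so for the second after the job is handed in, with the robot touching nothing.
It also fails if it takes over 72 s, if anything falls off the work surface, if the arm or the gripper's body presses on something with over 40 N, if the wrist force passes 120 N, or if a joint passes its speed limit or range.

## Robot

A 6-joint arm with a two-finger parallel gripper is mounted at the origin on the work surface. World frame = base frame: x ahead of the robot, y to its left, z up, the work surface at z = 0. Lengths are in m, angles in rad, forces in N, time in s.
With the tool pointing down it reaches from about 0.425 to 0.925 m from the base axis. Payload 12.5 kg.
Tool frame: the origin (TCP) lies on the centre line of the jaws, within the pads' length; the fingertips stand manip.tip_reach ahead of it and the grasp point (between the pads) is the TCP (manip.tip_reach is the distance from the TCP to the fingertips, in m); z points along the fingers, y is the direction in which the jaws open and shut (so a half turn about z gives the same grasp; the last joint's range is limited). The gripper opens to 85 mm and grips with 20 to 120 N. Pads are 22 mm wide; open, the fingers measure 114 mm over their backs; the gripper's body (76 mm by 85 mm) begins 54 mm behind the grasp point. The pads swing forward as they close: fully open they stand 13 mm farther back than shut.
Start: joints at [-1.32, 0.491, 1.559, -0, 1.092, -0.106], TCP at [0.218, -0.586, 0.25] pointing down, gripper open.
Joint ranges: [-3.1, 3.1], [-0.84, 2.19], [0.05, 2.79], [-1.13, 4.28], [0.06, 2.93], [-2.69, 2.69]. Speed limits (rad/s): [2.22, 2.22, 2.79, 3.14, 3.14, 3.14].

## Interface

Orientations are given as a unit quaternion [x, y, z, w].
In Python, from plant import monitor, cams, job, manip gives the robot as it stands. The module is installed in compiled form; this text tells all that it offers.
- The arm moves only by the tool send_rows, never from a script. Its argument "deltas" is a list of rows, each a list of 7 numbers: the shift along the tool's x, y, z in mm, then the turn, a rotation vector about the tool's x, y, z in degrees, then the gripper's target within -1 to 1 (shut at 1, half-way at 0, fully open at -1). A call has 1 to 8 rows; each row is the pose to reach, as a shift and turn from the pose measured when the call began, along the tool's axes at that moment; what a row does not reach only later rows make up. A row lasts 1/12 s, in which the tool goes at most 41.7 mm and 7.16 degrees, less where a joint would pass 70% of its speed; a pose out of reach is approached as far as the arm can. A call with a gripper value outside its range is refused whole. The fingers move at their own pace and stop on an object; "newtons" is the grip in N (left out, the last holds). Time passes only in rows, so rows that repeat a pose let the fingers close. It gives the time, the measured TCP pose, the force and the opening at its end, in the units of the state.
- monitor.observe(): the state, without advancing time (a new reading comes with each control period).
- cams.read_camera(name): name is "scene" or "top" or "wrist"; returns (picture, depth): 400x640x3 uint8, red, green, blue; 400x640 float32, m along the optical axis (not along the pixel's ray), 0 where there is no reading.
- cams.camera_info(name): a dict with "K" (3x3 intrinsics, pixels), "cam_to_world" (4x4, takes a point from camera to world coordinates); the wrist camera has in their place "T_tool_cam" (4x4, takes a point from camera to tool coordinates, whose origin is the TCP and whose axes are the flange's). Camera axes: x right, y down, z forward; pixel columns grow to the right and rows downward; lengths in m; the calibration is good to about 2 mm. The wrist camera is an equidistant fisheye: a pixel r from the principal point sees the ray r / f radians off the axis. A picture is of the moment at which its call begins: read the wrist's pose just before it. camera_info takes no time and is no camera call.
- job.job_done(): hands the job in, once; it reports no verdict.
The state is a dict: "t": time; "qpos": joint angles; "joint_vel": joint speeds; "tau": joint torques, N m; "ee_pos": TCP position; "orientation": TCP orientation; "force": force on the tool from outside, world axes, zero at the start; "ft_torque": the same for the moment, N m; "finger_gap": opening from 0.0 (shut) to 1.0 (fully open).
Only numpy, scipy, OpenCV 4.12 (cv2) and the standard library are available. Lean on these libraries where they do the work, as an engineer would, in place of code of your own. Each camera call takes 0.05 s, during which the arm holds its last target.

## Working session

There is one attempt and no reset: what is moved stays moved. The work goes in short steps, Python scripts to look and compute and a tool call to move; the robot and the scene stay as the last step left them, time stands still between calls to the robot, and variables do not carry over. Pictures are saved under pics/ and viewed, and the job is handed in when it is done.

Besides the shell and the picture viewer there is one more tool, called as name([rows], argument=value, ...), one row to a line, values as JSON. send_rows: Moves the arm, as the interface text tells. Its arguments: {"type":"object","properties":{"deltas":{"type":"array","items":{"type":"array","items":{"type":"number"}}},"newtons":{"type":"number"}},"required":["deltas"]}

```bash
ls; mkdir -p pics; python3 - <<'E'
from plant import monitor,cams,job,manip
import cv2,numpy as np
print(monitor.observe()); print(manip.tip_reach)
for n in ["scene","top","wrist"]:
    i=cams.camera_info(n)
    for k in i: print(n,k,np.array(i[k]).round(4).tolist() if not isinstance(i[k],str) else i[k])
for n in ["scene","top"]:
    p,d=cams.read_camera(n)
    cv2.imwrite(f"pics/{n}0.png",p[:,:,::-1]); np.save(f"pics/{n}0.npy",d); 
E
```

```text
pics
{'t': 0.0, 'qpos': array([-1.31958745e+00,  4.91564943e-01,  1.55948584e+00, -2.45481358e-06,
        1.09171450e+00, -1.05607903e-01]), 'joint_vel': array([ 1.26761550e-03, -4.46984679e-04,  4.60635870e-05,  1.58019281e-03,
        1.28425625e-03, -2.79791598e-04]), 'tau': array([-1.24536407e-03, -6.18441010e+01, -2.61592144e+01, -2.48283759e-04,
        4.08188425e-03, -4.35650713e-05]), 'ee_pos': array([ 0.21826838, -0.58540877,  0.24971186]), 'orientation': array([ 9.84127122e-01,  1.77463978e-01, -4.37323117e-05, -5.84682509e-04]), 'force': array([0.57886473, 0.6597294 , 0.07076021]), 'ft_torque': array([ 0.00205559, -0.03424561, -0.01327125]), 'finger_gap': 1.0020386149504616}
0.019
scene K [[392.0938, 0.0, 323.0973], [0.0, 392.0938, 206.7618], [0.0, 0.0, 1.0]]
scene cam_to_world [[0.0898, 0.6445, -0.7593, 1.3815], [0.9959, -0.0486, 0.0766, -0.1928], [0.0125, -0.7631, -0.6462, 0.8019], [0.0, 0.0, 0.0, 1.0]]
top K [[458.6576, 0.0, 322.865], [0.0, 458.6576, 201.736], [0.0, 0.0, 1.0]]
top cam_to_world [[0.01, -0.9936, 0.1127, 0.4623], [-0.9998, -0.0081, 0.0172, -0.122], [-0.0162, -0.1129, -0.9935, 1.3336], [0.0, 0.0, 0.0, 1.0]]
wrist K [[309.7069, 0.0, 318.2872], [0.0, 309.7069, 197.6402], [0.0, 0.0, 1.0]]
wrist T_tool_cam [[0.0004, -0.9601, -0.2796, 0.0713], [1.0, 0.0007, -0.0011, -0.001], [0.0012, -0.2796, 0.9601, -0.1231], [0.0, 0.0, 0.0, 1.0]]
```

View pics/scene0.png

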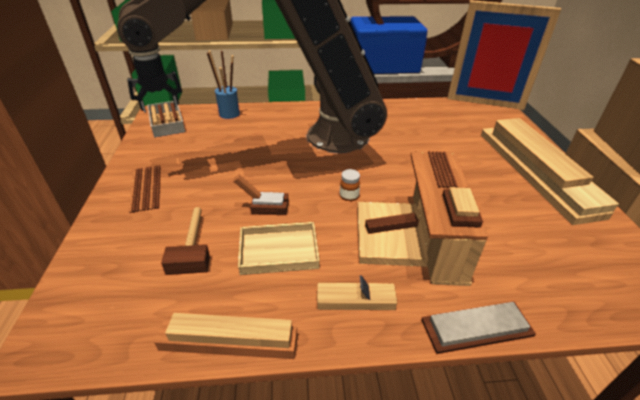

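View pics/top0.png

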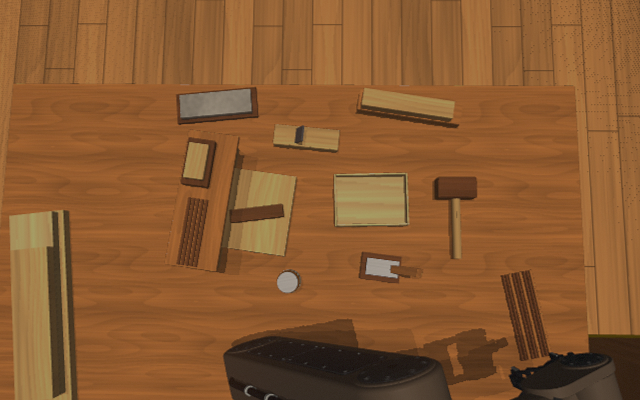

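The scene image shows the foot on its stand at about (265,198), the tray at (278,247), the jig board at (390,230) with the offcut on it, the jar at (350,184), the plane at (357,295) and the mallet at (187,255). In the top image the foot is at (385,268), the tray at (371,200), the offcut at (257,213) and the board at (262,212). I'll enlarge these and measure.

```bash
cat > h.py <<'E'
import numpy as np,cv2
from plant import cams,monitor
from scipy.spatial.transform import Rotation as R
def ray(name,uv):
    i=cams.camera_info(name);K=np.array(i["K"]);T=np.array(i["cam_to_world"])
    uv=np.atleast_2d(uv).astype(float)
    d=np.c_[(uv[:,0]-K[0,2])/K[0,0],(uv[:,1]-K[1,2])/K[1,1],np.ones(len(uv))]
    return T[:3,3],d@T[:3,:3].T
def onplane(name,uv,z):
    o,d=ray(name,uv); s=(z-o[2])/d[:,2]; return o+d*s[:,None]
def cloud(name,d):
    v,u=np.mgrid[0:400,0:640]; o,r=ray(name,np.c_[u.ravel(),v.ravel()])
    return (o+r*d.ravel()[:,None]).reshape(400,640,3)
E
python3 - <<'E'
from h import *
im=cv2.imread("pics/top0.png"); 
c=im[110:310,150:450]; cv2.imwrite("pics/topcrop.png",cv2.resize(c,None,fx=2.6,fy=2.6,interpolation=cv2.INTER_CUBIC))
im=cv2.imread("pics/scene0.png"); 
c=im[140:320,220:500]; cv2.imwrite("pics/scenecrop.png",cv2.resize(c,None,fx=2.8,fy=2.8,interpolation=cv2.INTER_CUBIC))
P=cloud("top",np.load("pics/top0.npy"))
for uv in [(255,180),(285,180),(270,245),(257,213),(275,211),(371,200),(375,268),(410,272),(288,282),(200,240),(225,150),(100,300),(455,230)]:
    print(uv,P[uv[1],uv[0]].round(4))
E
```

```text
(255, 180) [0.6715 0.0967 0.0311]
(285, 180) [0.6719 0.01   0.0329]
(270, 245) [0.4855 0.0493 0.0296]
(257, 213) [0.5738 0.0841 0.0581]
(275, 211) [0.5798 0.0337 0.0586]
(371, 200) [ 0.6195 -0.2393  0.0034]
(375, 268) [ 0.4244 -0.2466  0.0424]
(410, 272) [ 0.4168 -0.3327  0.1058]
(288, 282) [ 0.386  -0.0088  0.0854]
(200, 240) [0.4934 0.204  0.1886]
(225, 150) [0.7244 0.1504 0.1834]
(100, 300) [ 0.3235  0.5409 -0.0017]
(455, 230) [ 0.5322 -0.4709  0.0413]
```

View pics/topcrop.png

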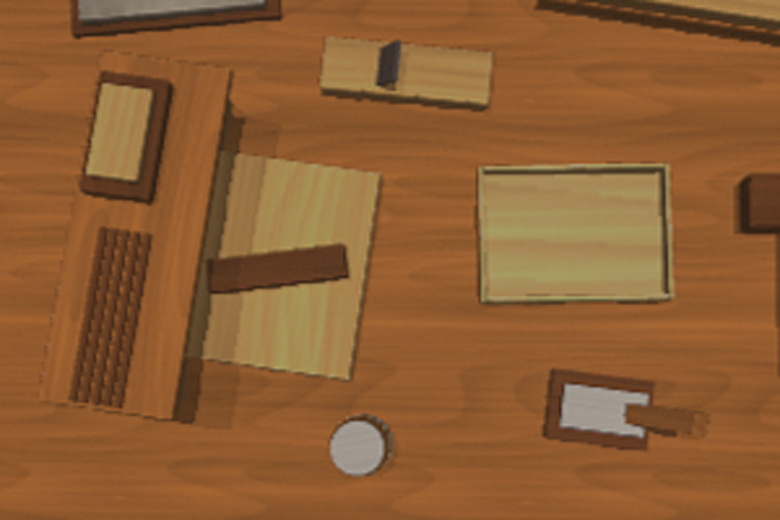

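View pics/scenecrop.png

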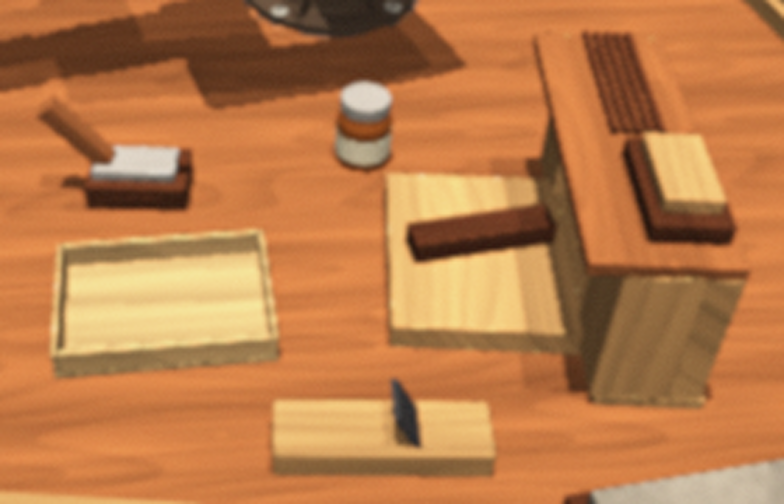

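```bash
cat > fit.py <<'E'
from h import *
im=cv2.imread("pics/top0.png"); P=cloud("top",np.load("pics/top0.npy"))
def rect(mask,name,z):
    m=cv2.morphologyEx(mask.astype(np.uint8),cv2.MORPH_OPEN,np.ones((2,2)))
    n,l,s,c=cv2.connectedComponentsWithStats(m); k=1+np.argmax(s[1:,4]); m=(l==k)
    cs,_=cv2.findContours(m.astype(np.uint8),cv2.RETR_EXTERNAL,cv2.CHAIN_APPROX_NONE)
    uv=max(cs,key=len)[:,0,:]
    W=onplane("top",uv,z)[:,:2]
    r=cv2.minAreaRect((W*1000).astype(np.float32)); 
    print(name,s[k],"rect c",np.round(r[0],1),"size",np.round(r[1],1),"ang",round(r[2],2))
    return m
v,u=np.mgrid[0:400,0:640]
box=lambda a,b,c,d:(u>=a)&(u<c)&(v>=b)&(v<d)
hsv=cv2.cvtColor(im,cv2.COLOR_BGR2HSV)
z=P[:,:,2]
dx=lambda:0
rect((z>.17)&(z<.2)&box(150,110,260,290),"shelf(132x350)",.18)
rect((z>.022)&(z<.075)&box(215,150,310,270),"board",.03)
rect((z>.05)&(z<.065)&box(215,190,300,235),"offcut150x36",.056)
rect((z>.015)&(z<.06)&box(325,165,420,235),"tray210x150",.034)
rect((z>.015)&(z<.036)&box(345,240,430,300),"stand110x75",.03)
rect((z>.036)&(z<.048)&box(345,240,402,300),"shoe90x46",.042)
rect((z>.06)&(z<.13)&box(345,240,430,300),"handle",.1)
rect((z>.025)&(z<.04)&box(260,110,350,160),"plane",.032)
rect((z>.07)&(z<.1)&box(270,262,310,300),"jar",.085)
for n in [(215,150,310,270)]: pass
s=(z>.09)&(z<.13)&box(395,255,440,290); print("handle top pts",P[s].mean(0),s.sum(),P[s].max(0))
E
python3 fit.py
```

```text
shelf(132x350) [ 165  131   75  142 5785] rect c [595.7 203. ] size [134.3 349.5] ang 82.34
board [ 222  169   75   88 5033] rect c [579.2  81.6] size [181.5 229.8] ang 82.37
offcut150x36 [230 205  54  19 685] rect c [572.4  85.9] size [ 36.4 150.1] ang 7.64
tray210x150 [335 174  75  53 553] rect c [ 616.4 -238.8] size [149.2 209.7] ang 0.52
stand110x75 [360 253  42  31 484] rect c [ 424.6 -264.3] size [111.2  74.8] ang 83.16
shoe90x46 [366 258  34  21 466] rect c [ 424.3 -267.3] size [90.5 45.8] ang 83.08
handle [395 267  28  11 227] rect c [ 416.9 -330. ] size [73.2 22. ] ang 82.5
plane [ 274  125   66   26 1209] rect c [796.7 -50.1] size [189.5  61.3] ang 84.66
jar [278 273  21  21 351] rect c [383.3  -8.7] size [53.1 54. ] ang 0.65
handle top pts [ 0.41793298 -0.34046054  0.10762646] 140 [ 0.42973017 -0.31916794  0.12431866]
```

Fitted sizes match the given ones, so the poses look sound. The jig origin is at (0.587, 0.140), x-axis at 82.35°. The foot origin is at (0.424, -0.267) at 83.1°, the offcut at (0.572, 0.086) at 97.6°, and the tray at (0.616, -0.239) at 90.5°. I'll grip the offcut behind its centre with the tool leaned back, so the wrist camera stays clear of the shelf.

```bash
cat > plan.py <<'E'
from h import *
def Rt(yaw_deg,lean):  # tool x heading yaw, tool down, leaned back by lean
    y=np.radians(yaw_deg); x=np.array([np.cos(y),np.sin(y),0]); z=np.array([0,0,-1.]); 
    R0=np.c_[x,np.cross(z,x),z]
    return R.from_matrix(R0)*R.from_euler('y',lean,degrees=True)
def plan(p,Rd,frac=(1,)):
    s=monitor.observe(); Rc=R.from_quat(s["orientation"])
    d=Rc.inv().apply(np.array(p)-s["ee_pos"])*1000; rv=(Rc.inv()*Rd).as_rotvec()*180/np.pi
    print("t",round(s["t"],2),"pos",s["ee_pos"].round(4),"gap",round(s["finger_gap"],3),"F",s["force"].round(1),"q",s["qpos"].round(2))
    print("delta mm",d.round(1),"rot",rv.round(2),"dist",np.linalg.norm(d).round(1),np.linalg.norm(rv).round(1))
JO=np.array([.5872,.1398,0]); a=np.radians(82.35); JR=np.array([[np.cos(a),-np.sin(a),0],[np.sin(a),np.cos(a),0],[0,0,1]])
def jig(x,y,z): return JO+JR@(np.array([x,y,z])/1000)
E
python3 -c "
from plan import *
plan([.5765,.056,.20],Rt(97.64,25))"
```

```text
t 0.1 pos [ 0.2183 -0.5855  0.2498] gap 1.001 F [-0.4  0.4  0.3] q [-1.32  0.49  1.56 -0.    1.09 -0.11]
delta mm [ 559.7 -475.9   50.3] rot [ 16.78  21.03 -75.89] dist 736.4 80.5
```

send_rows([
  [560,-476,50,16.8,21,-75.9,-1],
  [560,-476,50,16.8,21,-75.9,-1],
  [560,-476,50,16.8,21,-75.9,-1],
  [560,-476,50,16.8,21,-75.9,-1],
  [560,-476,50,16.8,21,-75.9,-1],
  [560,-476,50,16.8,21,-75.9,-1],
  [560,-476,50,16.8,21,-75.9,-1],
  [560,-476,50,16.8,21,-75.9,-1],
], newtons=60)

```text
t: 0.77
ee_pos: [0.3809, -0.2934, 0.2276]
orientation: [0.782, 0.602, 0.106, -0.122]
force: [0.0, -1.1, -0.6]
finger_gap: 0.996
```

```bash
python3 -c "
from plan import *
plan([.5765,.056,.20],Rt(97.64,25))"
```

```text
t 0.77 pos [ 0.3809 -0.2934  0.2276] gap 0.996 F [ 0.  -1.1 -0.6] q [-0.9   0.39  1.84  0.23  1.16 -0.76]
delta mm [360.7 105.4 141.1] rot [  4.77   5.99 -21.6 ] dist 401.4 22.9
```

send_rows([
  [361,105,141,4.8,6,-21.6,-1],
  [361,105,141,4.8,6,-21.6,-1],
  [361,105,141,4.8,6,-21.6,-1],
  [361,105,141,4.8,6,-21.6,-1],
  [361,105,141,4.8,6,-21.6,-1],
  [361,105,141,4.8,6,-21.6,-1],
  [361,105,141,4.8,6,-21.6,-1],
  [361,105,141,4.8,6,-21.6,-1],
])

```text
t: 1.43
ee_pos: [0.5428, -0.0027, 0.2047]
orientation: [0.643, 0.735, 0.142, -0.163]
force: [1.1, -1.4, 0.1]
finger_gap: 0.998
```

```bash
python3 -c "
from plan import *
plan([.5765,.056,.12],Rt(97.64,25))"
```

```text
t 1.43 pos [ 0.5428 -0.0027  0.2047] gap 0.998 F [ 1.1 -1.4  0.1] q [-0.3   0.49  1.78  0.44  1.11 -0.68]
delta mm [12.8 41.3 99.4] rot [-0.05 -0.03 -0.02] dist 108.4 0.1
```

send_rows([
  [13,41,99,0,0,0,-1],
  [13,41,99,0,0,0,-1],
  [13,41,99,0,0,0,-1],
  [13,41,99,0,0,0,-1],
])

```text
t: 1.77
ee_pos: [0.5753, 0.0588, 0.1163]
orientation: [0.642, 0.735, 0.141, -0.166]
force: [-0.7, -0.5, -1.0]
finger_gap: 1.001
```

```bash
python3 -c "
from plan import *
plan([.5765,.056,.056],Rt(97.64,25))
p,d=cams.read_camera('wrist'); cv2.imwrite('pics/w1.png',p[:,:,::-1])
p,d=cams.read_camera('scene'); cv2.imwrite('pics/s1.png',p[100:330,200:520,::-1].repeat(2,0).repeat(2,1))"
```

```text
t 1.77 pos [0.5753 0.0588 0.1163] gap 1.001 F [-0.7 -0.5 -1. ] q [-0.18  0.64  1.78  0.52  0.94 -0.67]
delta mm [-28.3   1.2  53.3] rot [-0.42 -0.14 -0.  ] dist 60.4 0.4
```

View pics/w1.png

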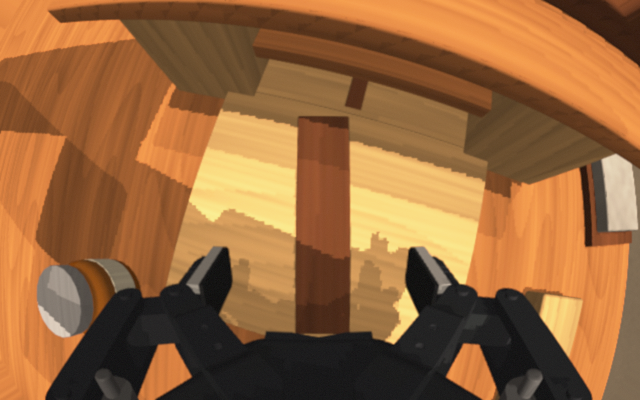

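View pics/s1.png

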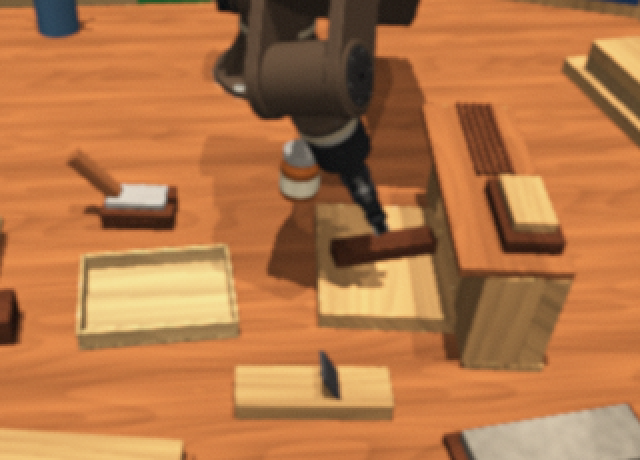

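The wrist picture shows the offcut (297–350 px) centred between the fingertips (230 and 408 px). A dark patch at about (357,92), just at the bridge front, may be the near end of the groove, so I'll locate it on the bed plane. The scene picture shows the path is clear.

```bash
cat >> h.py <<'E'
def wristplane(uv,z,s=None):
    s=s or monitor.observe(); i=cams.camera_info("wrist");K=np.array(i["K"]);T=np.array(i["T_tool_cam"])
    uv=np.atleast_2d(uv).astype(float); a=(uv-K[:2,2])/K[0,0]; th=np.linalg.norm(a,axis=1); 
    d=np.c_[a/th[:,None]*np.sin(th)[:,None],np.cos(th)]
    Rw=R.from_quat(s["orientation"]); o=s["ee_pos"]+Rw.apply(T[:3,3]); d=Rw.apply(d@T[:3,:3].T)
    k=(z-o[2])/d[:,2]; return o+d*k[:,None]
E
python3 -c "
from plan import *
J=lambda W:((W-JO)@JR*1000).round(1)
print('patch',J(wristplane([(346,106),(362,107),(356,78),(367,80)],.03)))
print('offcut end/top corners',J(wristplane([(298,117),(349,117)],.056)))
print('board/bed corners',J(wristplane([(222,93),(483,160)],.03)))
im=cv2.imread('pics/w1.png'); cv2.imwrite('pics/w1c.png',cv2.resize(im[20:180,220:520],None,fx=2.6,fy=2.6))
"
```

```text
patch [[42.5 11.8 30. ]
 [45.4 -1.1 30. ]
 [71.5  9.9 30. ]
 [72.3  0.4 30. ]]
offcut end/top corners [[11.9 42.  56. ]
 [21.6  6.7 56. ]]
board/bed corners [[  29.3  118.1   30. ]
 [  32.1 -114.    30. ]]
```

View pics/w1c.png

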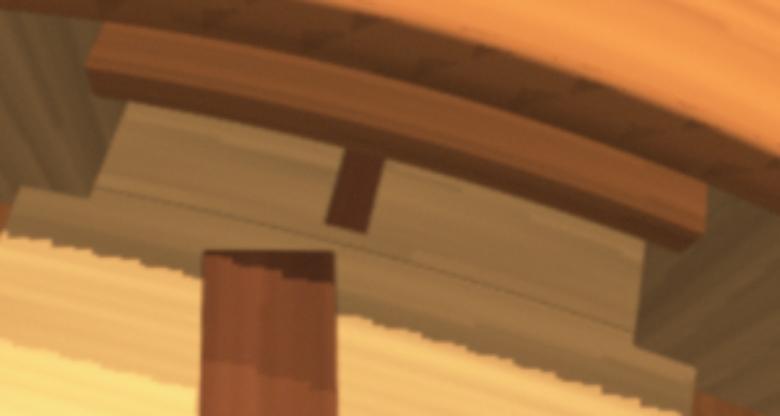

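The patch lies at jig x ≥ 42 mm, y from about -1 to 12 mm, about 13 mm wide. That fits the blind keyway end, centred near y ≈ +5 mm; the sweep will confirm it. Now I descend on the offcut.

send_rows([
  [-14,0.5,27,-0.3,0,0,-1],
  [-28,1,53,-0.4,0,0,-1],
  [-28,1,53,-0.4,0,0,-1],
  [-28,1,53,-0.4,0,0,1],
  [-28,1,53,-0.4,0,0,1],
  [-28,1,53,-0.4,0,0,1],
  [-28,1,53,-0.4,0,0,1],
  [-28,1,53,-0.4,0,0,1],
], newtons=60)

```text
t: 2.53
ee_pos: [0.5777, 0.0532, 0.0619]
orientation: [0.643, 0.735, 0.145, -0.161]
force: [-1.5, -3.7, 10.7]
finger_gap: 0.406
```

```bash
python3 -c "
from plan import *
plan([.5765,.056,.16],Rt(97.64,25))"
```

```text
t 2.53 pos [0.5777 0.0532 0.0619] gap 0.406 F [-1.5 -3.7 10.7] q [-0.19  0.72  1.81  0.57  0.84 -0.76]
delta mm [ 44.2  -0.2 -87.7] rot [ 0.36 -0.03  0.06] dist 98.2 0.4
```

The fingers hold (gap 0.41 ≈ 35 mm) and the tips just touch the board. I'll lift while backing out from under the shelf.

```bash
python3 -c "
from plan import *
plan([.582,.02,.085],Rt(97.64,25))
plan([.60,-.06,.13],Rt(94,25))
plan([.6165,-.272,.13],Rt(90.5,25))"
```

```text
t 2.53 pos [0.5777 0.0532 0.0619] gap 0.406 F [-1.5 -3.7 10.7] q [-0.19  0.72  1.81  0.57  0.84 -0.76]
delta mm [-20.6   0.  -35.1] rot [ 0.36 -0.03  0.06] dist 40.7 0.4
t 2.53 pos [0.5777 0.0532 0.0619] gap 0.406 F [-1.5 -3.7 10.7] q [-0.19  0.72  1.81  0.57  0.84 -0.76]
delta mm [ -75.5    7.7 -110.4] rot [-1.18 -0.04  3.36] dist 134.0 3.6
t 2.53 pos [0.5777 0.0532 0.0619] gap 0.406 F [-1.5 -3.7 10.7] q [-0.19  0.72  1.81  0.57  0.84 -0.76]
delta mm [-267.9   -3.8 -200.3] rot [-2.66 -0.05  6.53] dist 334.5 7.1
```

send_rows([
  [-10,0,-18,0,0,0,1],
  [-21,0,-35,0,0,0,1],
  [-38,2,-60,-0.3,0,1,1],
  [-56,5,-85,-0.8,0,2,1],
  [-76,8,-110,-1.2,0,3.4,1],
  [-110,6,-130,-1.6,0,4,1],
  [-145,4,-145,-2,0,5,1],
  [-180,1,-160,-2.5,0,6,1],
])

```text
t: 3.2
ee_pos: [0.6088, -0.1773, 0.1323]
orientation: [0.684, 0.697, 0.153, -0.153]
force: [1.1, 0.5, -0.6]
finger_gap: 0.402
```

```bash
python3 -c "
from plan import *
plan([.6165,-.272,.10],Rt(90.5,25))"
```

```text
t 3.2 pos [ 0.6088 -0.1773  0.1323] gap 0.402 F [ 1.1  0.5 -0.6] q [-0.52  0.7   1.57  0.41  1.14 -0.77]
delta mm [-99.6   5.9 -10.8] rot [-0.06  0.03  0.55] dist 100.3 0.6
```

send_rows([
  [-33,2,-4,0,0,0.3,1],
  [-66,4,-7,0,0,0.5,1],
  [-100,6,-11,0,0,0.5,1],
  [-100,6,-11,0,0,0.5,1],
  [-100,6,-11,0,0,0.5,1],
])

```text
t: 3.62
ee_pos: [0.6162, -0.274, 0.0997]
orientation: [0.688, 0.693, 0.152, -0.154]
force: [-0.4, -0.0, -1.2]
finger_gap: 0.401
```

```bash
python3 -c "
from plan import *
plan([.6165,-.272,.039],Rt(90.5,25))
p,d=cams.read_camera('wrist'); cv2.imwrite('pics/w2.png',p[:,:,::-1])
p,d=cams.read_camera('scene'); cv2.imwrite('pics/s2.png',p[100:330,200:520,::-1].repeat(2,0).repeat(2,1))"
```

```text
t 3.62 pos [ 0.6162 -0.274   0.0997] gap 0.401 F [-0.4 -0.  -1.2] q [-0.64  0.81  1.44  0.37  1.2  -0.83]
delta mm [-23.9   0.4  55.9] rot [-0.04  0.02 -0.07] dist 60.8 0.1
```

View pics/w2.png

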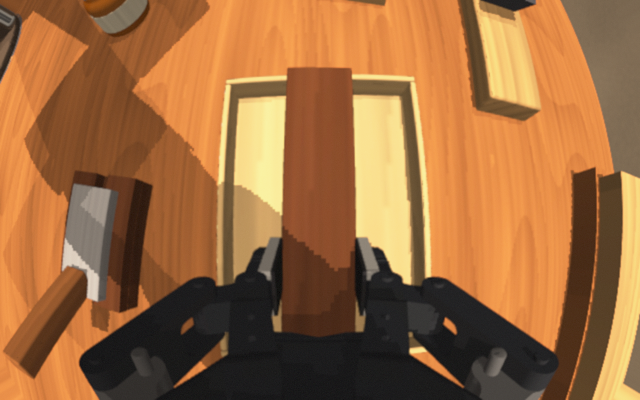

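View pics/s2.png

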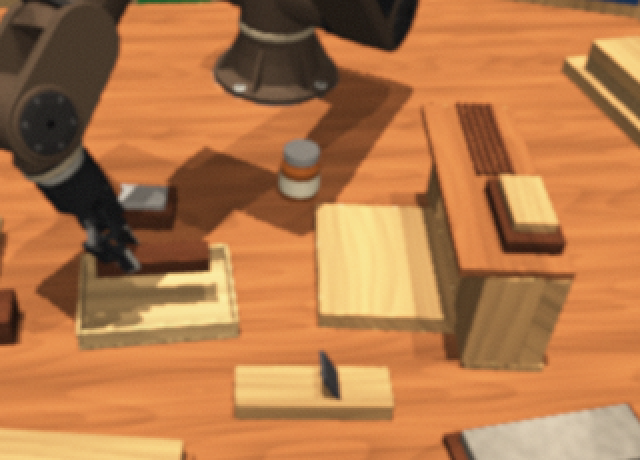

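The offcut is centred over the tray (wrist: offcut 285–355 px, tray 220–428 px) and level in the scene view. I lower it and release.

send_rows([
  [-9,0,20,0,0,0,1],
  [-17,0,40,0,0,0,1],
  [-21,0,50,0,0,0,1],
  [-24,0.4,56,0,0,0,1],
  [-24,0.4,56,0,0,0,1],
  [-24,0.4,56,0,0,0,1],
])

```text
t: 4.22
ee_pos: [0.6173, -0.2697, 0.0405]
orientation: [0.687, 0.694, 0.152, -0.154]
force: [0.3, -0.9, -0.6]
finger_gap: 0.401
```

```bash
python3 -c "
from plan import *
plan([.6165,-.272,.037],Rt(90.5,25))"
```

```text
t 4.22 pos [ 0.6173 -0.2697  0.0405] gap 0.401 F [ 0.3 -0.9 -0.6] q [-0.63  0.88  1.46  0.39  1.11 -0.87]
delta mm [-3.5 -0.8  2.2] rot [-0.05  0.04  0.11] dist 4.2 0.1
```

send_rows([
  [-2,0,4,0,0,0,1],
  [-2,0,4,0,0,0,1],
  [-2,0,4,0,0,0,0],
  [-2,0,4,0,0,0,-0.3],
  [-2,0,4,0,0,0,-0.3],
  [-2,0,4,0,0,0,-0.3],
])

```text
t: 4.72
ee_pos: [0.6173, -0.2699, 0.0361]
orientation: [0.687, 0.694, 0.152, -0.154]
force: [-1.5, -0.6, -0.2]
finger_gap: 0.647
```

```bash
python3 -c "
from plan import *
plan([.6165,-.272,.14],Rt(90.5,25))"
```

```text
t 4.72 pos [ 0.6173 -0.2699  0.0361] gap 0.647 F [-1.5 -0.6 -0.2] q [-0.63  0.88  1.46  0.39  1.1  -0.87]
delta mm [ 41.9  -0.8 -95. ] rot [-0.04  0.05  0.11] dist 103.9 0.1
```

send_rows([
  [17,0,-38,0,0,0,-0.3],
  [34,0,-76,0,0,0,-0.3],
  [50,0,-112,0,0,0,-0.5],
  [66,0,-148,0,0,0,-1],
  [76,0,-170,0,0,0,-1],
])

```text
t: 5.13
ee_pos: [0.6177, -0.2731, 0.2268]
orientation: [0.687, 0.695, 0.152, -0.151]
force: [0.2, -0.0, 0.3]
finger_gap: 0.993
```

```bash
cat >> plan.py <<'E'
def foot_tcp(o,yaw,back=0,lean=40,gx=-72,gz=60):
    "TCP for foot origin o(m)"
    y=np.radians(yaw); h=np.array([np.cos(y),np.sin(y),0]); k=np.array([0,0,1.])
    zd=np.sin(np.radians(lean))*h-np.cos(np.radians(lean))*k
    return np.array(o)+gx/1000*h+gz/1000*k-back/1000*zd
E
python3 -c "
from plan import *
F=[.4243,-.2673,.030]
print(foot_tcp(F,83.1,90),foot_tcp(F,83.1))
plan(foot_tcp(F,83.1,110),Rt(83.1,40))
p,d=cams.read_camera('wrist'); cv2.imwrite('pics/w3.png',p[:,:,::-1])"
```

```text
[ 0.40870013 -0.39621042  0.158944  ] [ 0.41565015 -0.33877853  0.09      ]
t 5.13 pos [ 0.6177 -0.2731  0.2268] gap 0.993 F [ 0.2 -0.   0.3] q [-0.63  0.67  1.34  0.35  1.41 -0.75]
delta mm [-143.  -212.2   -9. ] rot [-3.87 15.16  6.47] dist 256.1 16.9
```

View pics/w3.png

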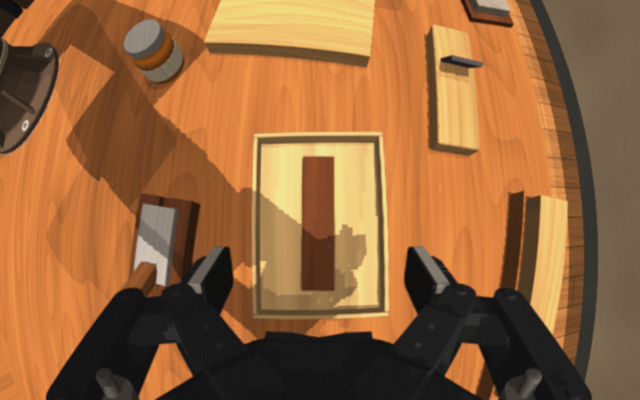

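The offcut lies flat in the middle of the tray (wrist 302–334, 157–290 px). Next is the pre-grasp, back along the handle axis.

send_rows([
  [-25,-30,-5,-0.7,2.6,1.1,-1],
  [-48,-60,-8,-1.3,5.2,2.2,-1],
  [-72,-95,-9,-2,8,3.3,-1],
  [-95,-130,-9,-2.6,10.5,4.5,-1],
  [-118,-168,-9,-3.3,13,5.5,-1],
  [-143,-200,-9,-3.9,15.2,6.5,-1],
  [-143,-212,-9,-3.9,15.2,6.5,-1],
  [-143,-212,-9,-3.9,15.2,6.5,-1],
])

```text
t: 5.85
ee_pos: [0.4053, -0.4111, 0.1762]
orientation: [0.704, 0.622, 0.258, -0.225]
force: [0.3, 0.3, -0.7]
finger_gap: 1.003
```

```bash
python3 -c "
from plan import *
F=[.4243,-.2673,.030]
plan(foot_tcp(F,83.1,0),Rt(83.1,40))
p,d=cams.read_camera('wrist'); cv2.imwrite('pics/w4.png',p[:,:,::-1])"
```

```text
t 5.85 pos [ 0.4053 -0.4111  0.1762] gap 1.003 F [ 0.3  0.3 -0.7] q [-1.07  0.71  1.53  0.39  1.51 -1.09]
delta mm [  0.5   1.  113. ] rot [ 0.31 -0.02 -0.12] dist 113.0 0.3
```

View pics/w4.png

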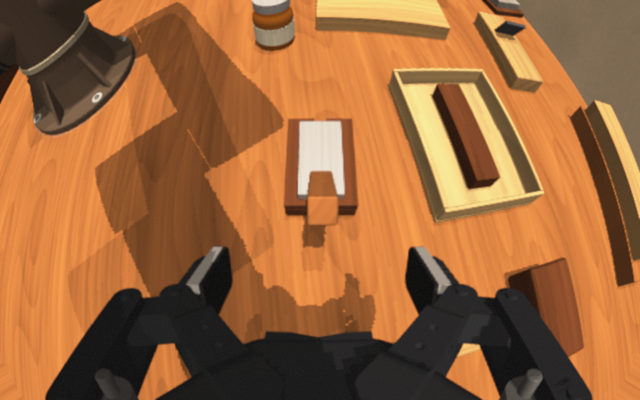

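The handle end at (322,210) px lies midway between the fingertips and the tool is lined up along the handle, so I advance and grip.

send_rows([
  [0,0,30,0,0,0,-1],
  [0,0.5,60,0.2,0,0,-1],
  [0.5,1,88,0.3,0,0,-1],
  [0.5,1,105,0.3,0,0,-1],
  [0.5,1,113,0.3,0,0,-1],
  [0.5,1,113,0.3,0,0,-1],
  [0.5,1,113,0.3,0,0,-1],
])

```text
t: 6.48
ee_pos: [0.4185, -0.3382, 0.0913]
orientation: [0.703, 0.624, 0.255, -0.226]
force: [0.6, -0.6, 0.6]
finger_gap: 1.002
```

```bash
python3 -c "
from plan import *
F=[.4243,-.2673,.030]
plan(foot_tcp(F,83.1,0),Rt(83.1,40))
p,d=cams.read_camera('wrist'); cv2.imwrite('pics/w5.png',p[:,:,::-1])"
```

```text
t 6.48 pos [ 0.4185 -0.3382  0.0913] gap 1.002 F [ 0.6 -0.6  0.6] q [-0.99  0.76  1.71  0.45  1.27 -1.14]
delta mm [-1.6 -2.8  0.4] rot [-0.    0.1   0.08] dist 3.2 0.1
```

View pics/w5.png

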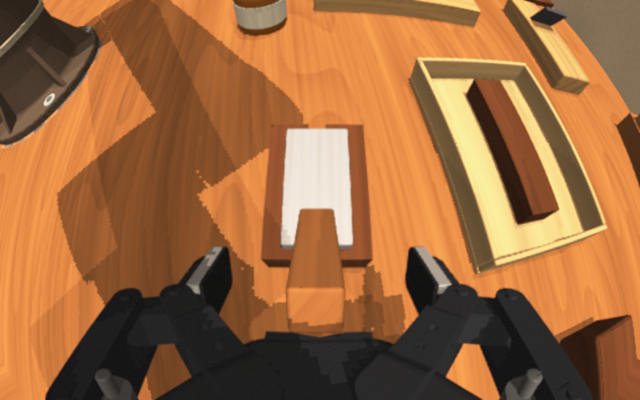

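send_rows([
  [-1.5,-1.5,0,0,0,0,-1],
  [-1.5,-1.5,0,0,0,0,-0.3],
  [-1.5,-1.5,0,0,0,0,1],
  [-1.5,-1.5,0,0,0,0,1],
  [-1.5,-1.5,0,0,0,0,1],
  [-1.5,-1.5,0,0,0,0,1],
  [-1.5,-1.5,0,0,0,0,1],
  [-1.5,-1.5,0,0,0,0,1],
], newtons=110)

```text
t: 7.2
ee_pos: [0.4168, -0.3398, 0.0908]
orientation: [0.703, 0.624, 0.256, -0.226]
force: [-0.2, -1.4, 2.4]
finger_gap: 0.243
```

```bash
python3 -c "
from plan import *
s=monitor.observe()
print(s['force'],s['ft_torque'])
p=s['ee_pos']+[0,0,.03]
plan(p,R.from_quat(s['orientation']))
print(R.from_quat(s['orientation']).as_matrix().round(3), (Rt(83.1,40).inv()*R.from_quat(s['orientation'])).as_rotvec(True))
p,d=cams.read_camera('wrist'); cv2.imwrite('pics/w6.png',p[:,:,::-1])"
```

```text
[-0.20932181 -1.4122971   2.3843927 ] [-0.14619684  0.22862177 -0.07421654]
t 7.2 pos [ 0.4168 -0.3398  0.0908] gap 0.243 F [-0.2 -1.4  2.4] q [-0.99  0.76  1.71  0.45  1.27 -1.14]
delta mm [ 19.2   0.  -23. ] rot [0. 0. 0.] dist 30.0 0.0
[[ 0.091  0.993  0.078]
 [ 0.762 -0.12   0.636]
 [ 0.641  0.002 -0.768]] [-0.05756081 -0.14074932 -0.06856772]
```

View pics/w6.png

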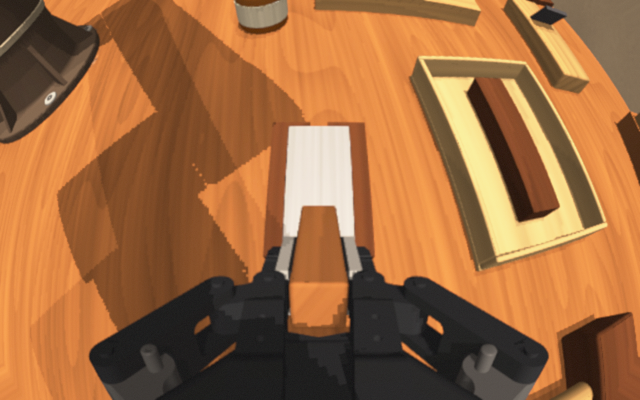

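Gripped (gap 0.243 ≈ 21 mm on the 22 mm handle). Lifting straight up.

send_rows([
  [6,0,-7,0,0,0,1],
  [13,0,-15,0,0,0,1],
  [19,0,-23,0,0,0,1],
  [32,0,-38,0,0,0,1],
  [45,0,-54,0,0,0,1],
  [45,0,-54,0,0,0,1],
])

```text
t: 7.75
ee_pos: [0.4173, -0.3406, 0.1648]
orientation: [0.703, 0.625, 0.255, -0.223]
force: [0.9, -0.5, -5.0]
finger_gap: 0.245
```

```bash
python3 -c "
from plan import *
s=monitor.observe()
print(s['force'],s['ft_torque'])
p=foot_tcp(jig(-65,-35,30+45),82.35); print(p)
plan(p,Rt(82.35,40))
p,d=cams.read_camera('wrist'); cv2.imwrite('pics/w7.png',p[:,:,::-1])
p,d=cams.read_camera('scene'); cv2.imwrite('pics/s7.png',p[100:330,120:440,::-1].repeat(2,0).repeat(2,1))"
```

```text
[ 0.85532266 -0.45199274 -5.00514915] [-1.22347077  0.15024076  0.00436352]
[ 0.60365087 -0.00063991  0.135     ]
t 7.75 pos [ 0.4173 -0.3406  0.1648] gap 0.245 F [ 0.9 -0.5 -5. ] q [-0.99  0.66  1.67  0.43  1.39 -1.08]
delta mm [257.7 144.1 253. ] rot [-0.27  0.37  0.79] dist 388.8 0.9
```

View pics/s7.png

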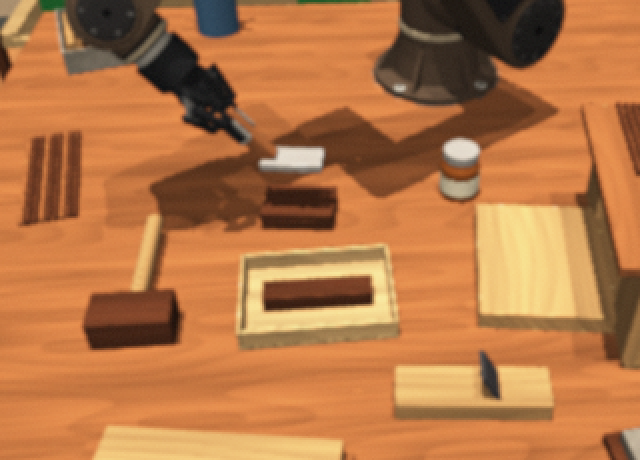

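View pics/w7.png

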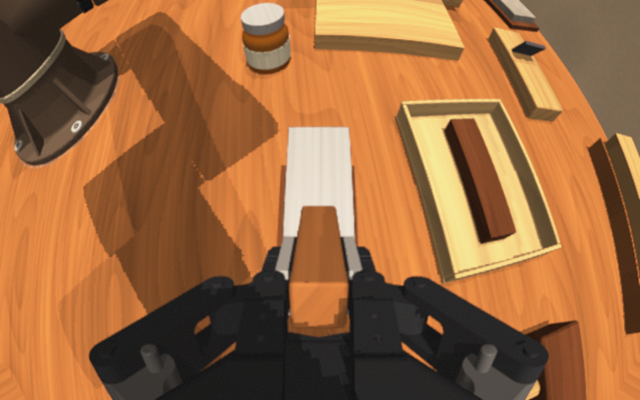

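The foot is lifted, with no visible tilt in the grip (shoe at the same pixels as before) and about 5 N of weight. Carrying it over to the front board.

send_rows([
  [10,6,10,0,0,0,1],
  [26,14,25,0,0,0,1],
  [45,25,44,0,0,0,1],
  [65,36,64,0,0,0,1],
  [86,48,84,0,0,0.2,1],
  [107,60,105,-0.1,0.1,0.3,1],
  [128,72,126,-0.1,0.1,0.4,1],
  [149,83,146,-0.2,0.2,0.5,1],
])

```text
t: 8.52
ee_pos: [0.5243, -0.1412, 0.1436]
orientation: [0.706, 0.62, 0.256, -0.227]
force: [1.2, -0.3, -4.7]
finger_gap: 0.243
```

```bash
python3 -c "
from plan import *
p=foot_tcp(jig(-65,-35,30+45),82.35); print(p)
plan(p,Rt(82.35,40))"
```

```text
[ 0.60365087 -0.00063991  0.135     ]
t 8.52 pos [ 0.5243 -0.1412  0.1436] gap 0.243 F [ 1.2 -0.3 -4.7] q [-0.64  0.64  1.81  0.65  1.17 -0.92]
delta mm [109.2  60.7 102.6] rot [-0.28  0.02  0.12] dist 161.7 0.3
```

send_rows([
  [22,12,21,0,0,0,1],
  [44,24,41,-0.1,0,0,1],
  [65,36,61,-0.2,0,0.1,1],
  [84,47,79,-0.3,0,0.1,1],
  [100,56,94,-0.3,0,0.1,1],
  [109,61,103,-0.3,0,0.1,1],
  [109,61,103,-0.3,0,0.1,1],
  [109,61,103,-0.3,0,0.1,1],
])

```text
t: 9.18
ee_pos: [0.6034, 0.0001, 0.1336]
orientation: [0.707, 0.619, 0.257, -0.226]
force: [0.1, -0.8, -4.1]
finger_gap: 0.245
```

```bash
python3 -c "
from plan import *
p=foot_tcp(jig(-65,-35,30+11),82.35,gx=-73,gz=61); print(p)
plan(p,Rt(82.35,40))
p,d=cams.read_camera('wrist'); cv2.imwrite('pics/w8.png',p[:,:,::-1])
p,d=cams.read_camera('scene'); cv2.imwrite('pics/s8.png',p[100:330,200:520,::-1].repeat(2,0).repeat(2,1))"
```

```text
[ 0.60351775 -0.00163101  0.102     ]
t 9.18 pos [6.034e-01 1.000e-04 1.336e-01] gap 0.245 F [ 0.1 -0.8 -4.1] q [-0.36  0.67  1.76  0.8   1.06 -0.76]
delta mm [-21.6   0.4  23.1] rot [-0.11  0.02  0.02] dist 31.6 0.1
```

View pics/s8.png

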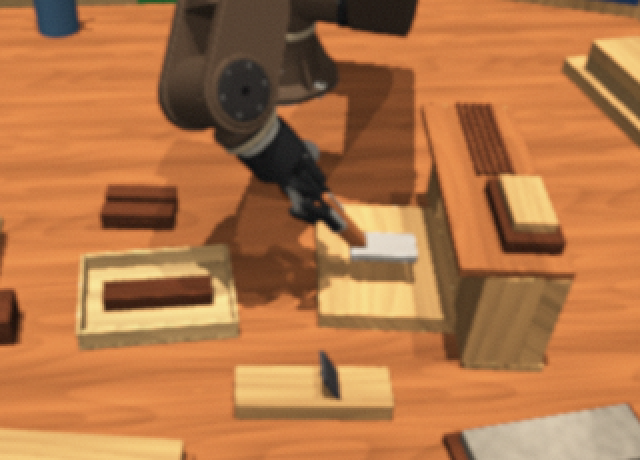

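View pics/w8.png

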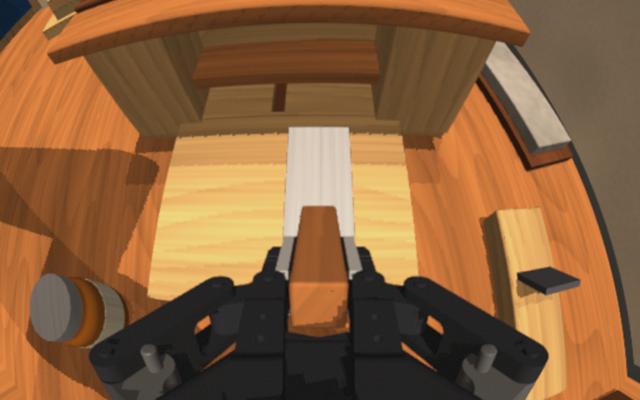

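```bash
python3 -c "
from plan import *
J=lambda W:((W-JO)@JR*1000).round(1)
print('groove',J(wristplane([(272.5,110),(284.5,110),(275,85),(285.5,85)],.03)))
print('cheek',J(wristplane([(207,121),(374,121),(147,290)],.03)))
im=cv2.imread('pics/w8.png'); cv2.imwrite('pics/w8c.png',cv2.resize(im[60:180,180:400],None,fx=3.6,fy=3.6))
"
```

```text
groove [[44.1 12.4 30. ]
 [43.7 -0.  30. ]
 [80.4 12.8 30. ]
 [79.9  1.2 30. ]]
cheek [[  33.3   81.5   30. ]
 [  29.8  -90.2   30. ]
 [-141.2  113.6   30. ]]
```

View pics/w8c.png

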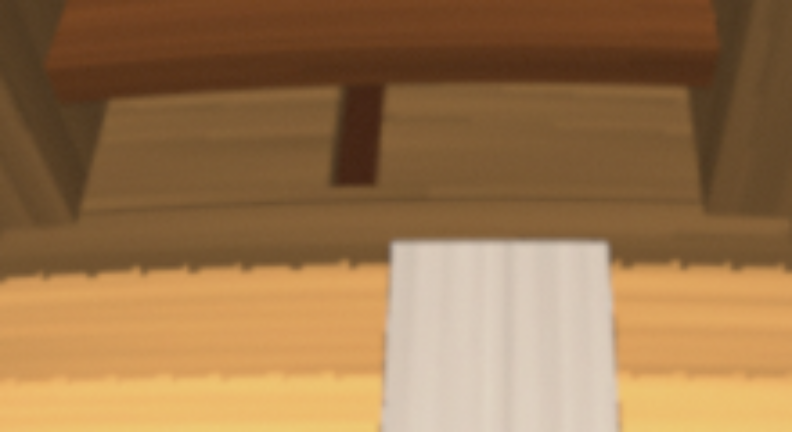

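The groove end casts to y ≈ 0…13 mm again, consistent with the first look. I lower the foot onto the front board.

send_rows([
  [-8,0,9,0,0,0,1],
  [-15,0.2,16,0,0,0,1],
  [-20,0.4,21,0,0,0,1],
  [-22,0.4,24,0,0,0,1],
  [-23,0.4,25.5,0,0,0,1],
  [-24,0.4,27,0,0,0,1],
  [-24,0.4,27,0,0,0,1],
])

```text
t: 9.87
ee_pos: [0.6037, -0.003, 0.0992]
orientation: [0.707, 0.618, 0.258, -0.225]
force: [-6.2, -8.3, 11.5]
finger_gap: 0.243
```

```bash
cat >> plan.py <<'E'
def footstate(gx=-73,gz=61):
    s=monitor.observe(); Rc=R.from_quat(s["orientation"]); m=Rc.as_matrix()
    zt=m[:,2]; lean=np.degrees(np.arccos(-zt[2])); yaw=np.degrees(np.arctan2(zt[1],zt[0]))
    h=np.array([zt[0],zt[1],0]);h/=np.linalg.norm(h)
    o=s["ee_pos"]-gx/1000*h-gz/1000*np.array([0,0,1])
    print("t",round(s["t"],2),"foot in jig (rigid grip)",((o-JO)@JR*1000).round(1),"lean",lean.round(2),"yaw-jig",(yaw-82.35).round(2),"F jig",(s["force"]@JR).round(1),"M",(s["ft_torque"]@JR).round(2),"gap",round(s["finger_gap"],3),"q",s["qpos"].round(2))
E
python3 -c "
from plan import *
footstate()
plan(foot_tcp(jig(-65,-35,30+6),82.35,gx=-73,gz=61),Rt(82.35,40))
plan(foot_tcp(jig(50,-35,30+6),82.35,gx=-73,gz=61),Rt(82.35,40))
"
```

```text
t 9.87 foot in jig (rigid grip) [-66.3 -35.4  38.2] lean 40.08 yaw-jig -0.04 F jig [-9.1  5.  11.5] M [ 0.92 -0.07  0.88] gap 0.243 q [-0.37  0.73  1.78  0.83  1.02 -0.82]
t 9.87 pos [ 0.6037 -0.003   0.0992] gap 0.243 F [-6.2 -8.3 11.5] q [-0.37  0.73  1.78  0.83  1.02 -0.82]
delta mm [-0.4 -0.4  2.5] rot [ 0.03 -0.08 -0.01] dist 2.6 0.1
t 9.87 pos [ 0.6037 -0.003   0.0992] gap 0.243 F [-6.2 -8.3 11.5] q [-0.37  0.73  1.78  0.83  1.02 -0.82]
delta mm [87.6 -0.4 76.6] rot [ 0.03 -0.08 -0.01] dist 116.4 0.1
```

Contact sits at 38.2 mm (39 expected riding on the key) with light pressure. I slide in under the bridge along jig x.

send_rows([
  [5.5,0,5.5,0,0,0,1],
  [13,0,12,0,0,0,1],
  [21,0,19,0,0,0,1],
  [28.5,0,25,0,0,0,1],
  [36.5,0,31.5,0,0,0,1],
  [44,0,38,0,0,0,1],
  [52,0,44.5,0,0,0,1],
  [56,0,48,0,0,0,1],
])

```text
t: 10.53
ee_pos: [0.6143, 0.0703, 0.0994]
orientation: [0.707, 0.618, 0.259, -0.225]
force: [-1.7, -8.5, 7.3]
finger_gap: 0.244
```

```bash
python3 -c "
from plan import *
footstate()
plan(foot_tcp(jig(50,-35,30+7),82.35,gx=-73,gz=61),Rt(82.35,40))
"
```

```text
t 10.53 foot in jig (rigid grip) [  7.7 -36.4  38.4] lean 40.11 yaw-jig -0.21 F jig [-8.6  0.5  7.3] M [ 0.01  0.53 -0.02] gap 0.244 q [-0.24  0.72  1.79  0.9   0.96 -0.77]
t 10.53 pos [0.6143 0.0703 0.0994] gap 0.244 F [-1.7 -8.5  7.3] q [-0.24  0.72  1.79  0.9   0.96 -0.77]
delta mm [31.4 -1.2 28.3] rot [ 0.14 -0.11  0.02] dist 42.3 0.2
```

send_rows([
  [4,-0.3,5,0,0,0,1],
  [11,-0.6,11,0.1,0,0,1],
  [18,-0.9,17,0.1,0,0,1],
  [25,-1.2,22.5,0.1,-0.1,0,1],
  [31.5,-1.2,28,0.1,-0.1,0,1],
  [31.5,-1.2,28,0.1,-0.1,0,1],
])

```text
t: 11.03
ee_pos: [0.6196, 0.1129, 0.0993]
orientation: [0.707, 0.619, 0.259, -0.224]
force: [2.0, 2.0, 1.1]
finger_gap: 0.249
```

```bash
python3 -c "
from plan import *
footstate()
plan(foot_tcp(jig(55,-35,30+7),82.35,gx=-73,gz=61),Rt(82.35,40))
p,d=cams.read_camera('wrist'); cv2.imwrite('pics/w9.png',p[:,:,::-1])
p,d=cams.read_camera('scene'); cv2.imwrite('pics/s9.png',p[100:330,200:520,::-1].repeat(2,0).repeat(2,1))"
```

```text
t 11.03 foot in jig (rigid grip) [ 50.6 -36.   38.3] lean 40.07 yaw-jig -0.23 F jig [ 2.3 -1.7  1.1] M [-0.52 -0.28 -0.42] gap 0.249 q [-0.17  0.72  1.79  0.94  0.92 -0.74]
t 11.03 pos [0.6196 0.1129 0.0993] gap 0.249 F [2.  2.  1.1] q [-0.17  0.72  1.79  0.94  0.92 -0.74]
delta mm [ 2.5 -0.7  3.8] rot [ 0.15 -0.07  0.07] dist 4.6 0.2
```

View pics/w9.png

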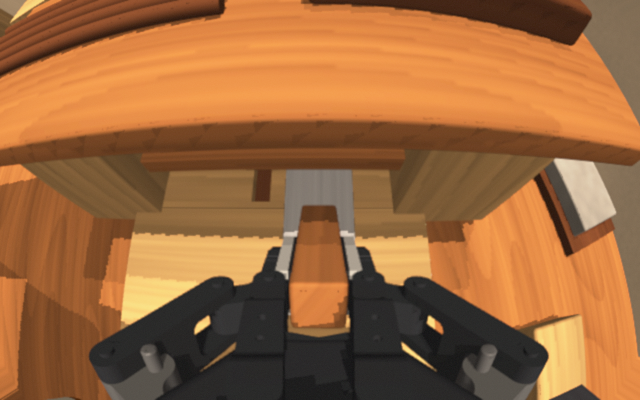

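View pics/s9.png

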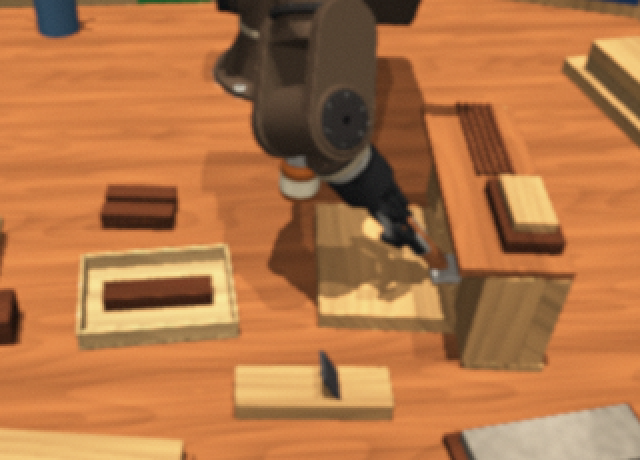

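The shoe is in under the bridge, riding level, with the groove just to its left at (262,185) px. Now I move up to the fence.

send_rows([
  [1.5,-0.4,2.5,0.1,0,0,1],
  [3,-0.7,4,0.1,0,0,1],
  [4.5,-0.7,5.5,0.2,0,0,1],
  [4.5,-0.7,5.5,0.2,0,0,1],
])

```text
t: 11.47
ee_pos: [0.6207, 0.1183, 0.0991]
orientation: [0.707, 0.619, 0.259, -0.225]
force: [-1.0, -9.2, 13.0]
finger_gap: 0.242
```

```bash
python3 -c "
from plan import *
footstate()
plan(foot_tcp(jig(55,-15,30+7),82.35,gx=-73,gz=61),Rt(82.35,40))
"
```

```text
t 11.47 foot in jig (rigid grip) [ 56.2 -36.3  38.1] lean 40.12 yaw-jig -0.16 F jig [-9.3 -0.2 13. ] M [-0.14 -0.14 -0.14] gap 0.242 q [-0.16  0.72  1.78  0.94  0.92 -0.74]
t 11.47 pos [0.6207 0.1183 0.0991] gap 0.242 F [-1.  -9.2 13. ] q [-0.16  0.72  1.78  0.94  0.92 -0.74]
delta mm [ -1.6 -21.1   0. ] rot [ 0.1  -0.12  0.07] dist 21.2 0.2
```

send_rows([
  [-0.3,-3,1.2,0,0,0,1],
  [-0.3,-6,1.2,0,0,0,1],
  [-0.3,-9,1.2,0,0,0,1],
  [-0.3,-12,1.2,0,0,0,1],
  [-0.3,-15,1.2,0,0,0,1],
  [-0.3,-18,1.2,0,0,0,1],
  [-0.3,-21,1.2,0,0,0,1],
  [-0.3,-24,1.2,0,0,0,1],
])

```text
t: 12.13
ee_pos: [0.5987, 0.1214, 0.099]
orientation: [0.707, 0.618, 0.261, -0.224]
force: [6.1, -1.1, 6.2]
finger_gap: 0.246
```

```bash
python3 -c "
from plan import *
footstate()
plan(foot_tcp(jig(55,0,30+7),82.35,gx=-73,gz=61),Rt(82.35,40))
"
```

```text
t 12.13 foot in jig (rigid grip) [ 56.3 -14.5  38. ] lean 40.18 yaw-jig -0.55 F jig [-0.3 -6.2  6.2] M [-1.22 -0.73 -1.17] gap 0.246 q [-0.17  0.7   1.84  0.97  0.9  -0.78]
t 12.13 pos [0.5987 0.1214 0.099 ] gap 0.246 F [ 6.1 -1.1  6.2] q [-0.17  0.7   1.84  0.97  0.9  -0.78]
delta mm [ -1.6 -13.8  -0.2] rot [ 0.35 -0.18  0.06] dist 13.9 0.4
```

send_rows([
  [0.3,-2,2.2,0.2,-0.1,0,1],
  [0.3,-4,2.2,0.35,-0.2,0,1],
  [0.3,-6,2.2,0.35,-0.2,0,1],
  [0.3,-8,2.2,0.35,-0.2,0,1],
  [0.3,-10,2.2,0.35,-0.2,0,1],
  [0.3,-12,2.2,0.35,-0.2,0,1],
  [0.3,-13.5,2.2,0.35,-0.2,0,1],
  [0.3,-15,2.2,0.35,-0.2,0,1],
])

```text
t: 12.8
ee_pos: [0.5879, 0.1231, 0.0992]
orientation: [0.708, 0.618, 0.261, -0.221]
force: [13.2, -10.4, 12.0]
finger_gap: 0.244
```

```bash
python3 -c "
from plan import *
footstate()
plan(foot_tcp(jig(55,6,30),82.35,gx=-73,gz=61),Rt(82.35,40))
"
```

```text
t 12.8 foot in jig (rigid grip) [56.5 -4.1 38.2] lean 39.98 yaw-jig -0.94 F jig [ -8.6 -14.5  12. ] M [-2.77 -0.26 -2.76] gap 0.244 q [-0.16  0.69  1.87  0.99  0.88 -0.8 ]
t 12.8 pos [0.5879 0.1231 0.0992] gap 0.244 F [ 13.2 -10.4  12. ] q [-0.16  0.69  1.87  0.99  0.88 -0.8 ]
delta mm [-6.4 -9.   5.2] rot [0.61 0.03 0.04] dist 12.2 0.6
```

send_rows([
  [-0.8,-4.5,1.2,0.5,0,0,1],
  [-0.8,-6,1.2,1,0,0,1],
  [-0.8,-7.5,1.2,1,0,0,1],
  [-0.8,-9,1.2,1,0,0,1],
  [-0.8,-10.5,1.2,1,0,0,1],
  [-0.8,-12,1.2,1,0,0,1],
])

```text
t: 13.3
ee_pos: [0.576, 0.1244, 0.0974]
orientation: [0.707, 0.62, 0.255, -0.227]
force: [1.8, -1.5, -3.2]
finger_gap: 0.245
```

```bash
python3 -c "
from plan import *
footstate()
plan(foot_tcp(jig(55,6,30),82.35,gx=-73,gz=61),Rt(82.35,40))
p,d=cams.read_camera('wrist'); cv2.imwrite('pics/w10.png',p[:,:,::-1])"
```

```text
t 13.3 foot in jig (rigid grip) [56.3  9.9 36.4] lean 39.94 yaw-jig 0.61 F jig [-1.3 -2.  -3.2] M [-0.72  1.05 -0.76] gap 0.245 q [-0.17  0.69  1.89  0.98  0.88 -0.81]
t 13.3 pos [0.576  0.1244 0.0974] gap 0.245 F [ 1.8 -1.5 -3.2] q [-0.17  0.69  1.89  0.98  0.88 -0.81]
delta mm [-5.1  3.1  4.1] rot [-0.39  0.07  0.03] dist 7.2 0.4
```

View pics/w10.png

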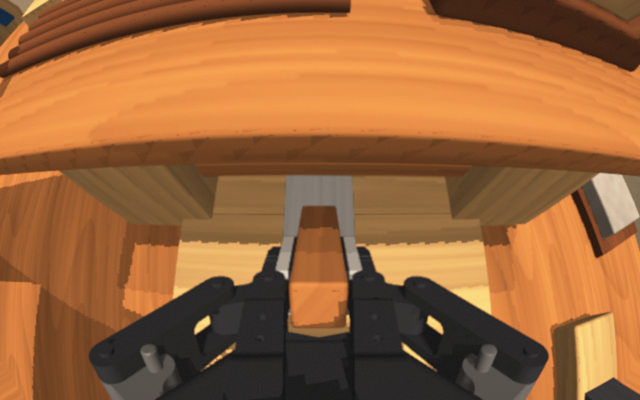

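z dropped below the ride height (36.4 against 38.2) and the vertical force turned to carrying weight at y ≈ 10 mm. The key has found the groove, so I lower straight down.

send_rows([
  [-1.3,0,1.5,-0.2,0,0,1],
  [-2.6,0,3,-0.4,0,0,1],
  [-3.8,0,4.6,-0.5,0,0,1],
  [-4.5,0,5.4,-0.5,0,0,1],
  [-4.5,0,5.4,-0.5,0,0,1],
])

```text
t: 13.77
ee_pos: [0.5755, 0.1244, 0.0908]
orientation: [0.707, 0.619, 0.258, -0.225]
force: [-3.9, -6.0, 8.8]
finger_gap: 0.242
```

```bash
python3 -c "
from plan import *
footstate()
plan(foot_tcp(jig(55,10,30),82.35,gx=-73,gz=61),Rt(82.35,40))
p,d=cams.read_camera('wrist'); cv2.imwrite('pics/w11.png',p[:,:,::-1])
p,d=cams.read_camera('scene'); cv2.imwrite('pics/s11.png',p[100:330,200:520,::-1].repeat(2,0).repeat(2,1))"
```

```text
t 13.77 foot in jig (rigid grip) [56.2  9.4 29.8] lean 40.0 yaw-jig -0.14 F jig [-6.4  3.1  8.8] M [0.7  0.36 0.31] gap 0.242 q [-0.17  0.7   1.9   1.    0.87 -0.83]
t 13.77 pos [0.5755 0.1244 0.0908] gap 0.242 F [-3.9 -6.   8.8] q [-0.17  0.7   1.9   1.    0.87 -0.83]
delta mm [-0.8 -0.4 -1. ] rot [ 0.09 -0.    0.01] dist 1.3 0.1
```

View pics/w11.png

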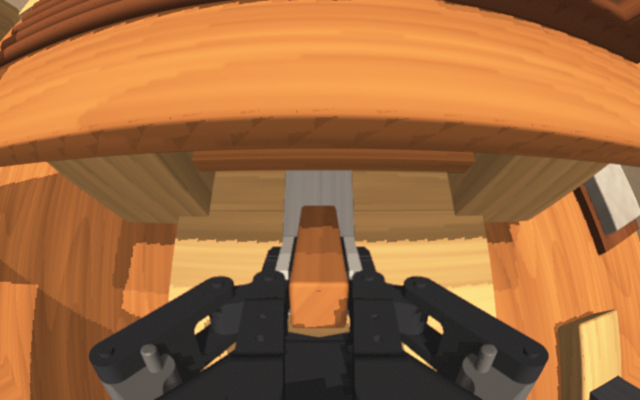

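View pics/s11.png

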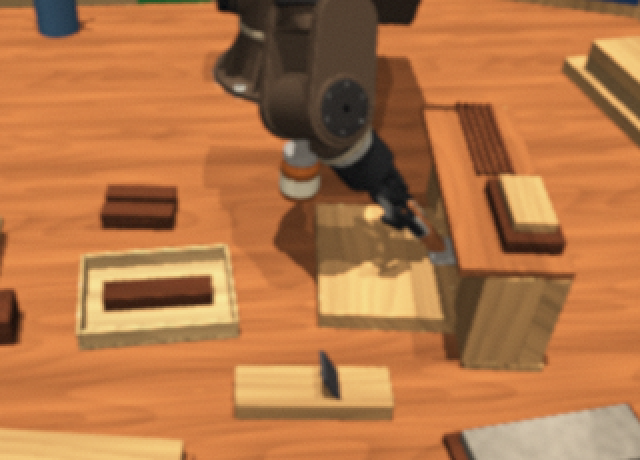

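Origin height reads 29.8 mm (30 when seated) with firm contact below, and the wrist view shows the shoe lower and level. I relax the pressure and open the gripper.

send_rows([
  [0,0,0,0,0,0,1],
  [0,0,0,0,0,0,0.5],
  [0,0,0,0,0,0,0.2],
  [0,0,0,0,0,0,-0.1],
  [0,0,0,0,0,0,-0.1],
  [0,0,0,0,0,0,-0.1],
], newtons=30)

```text
t: 14.37
ee_pos: [0.5754, 0.1245, 0.0907]
orientation: [0.707, 0.619, 0.258, -0.225]
force: [-0.8, 0.9, 0.2]
finger_gap: 0.551
```

```bash
python3 -c "
from plan import *
footstate()
p,d=cams.read_camera('wrist'); cv2.imwrite('pics/w12.png',p[:,:,::-1])"
```

```text
t 14.37 foot in jig (rigid grip) [56.3  9.5 29.7] lean 40.0 yaw-jig -0.13 F jig [0.8 0.9 0.2] M [-0.01  0.27 -0.01] gap 0.551 q [-0.17  0.7   1.9   1.    0.87 -0.83]
```

View pics/w12.png

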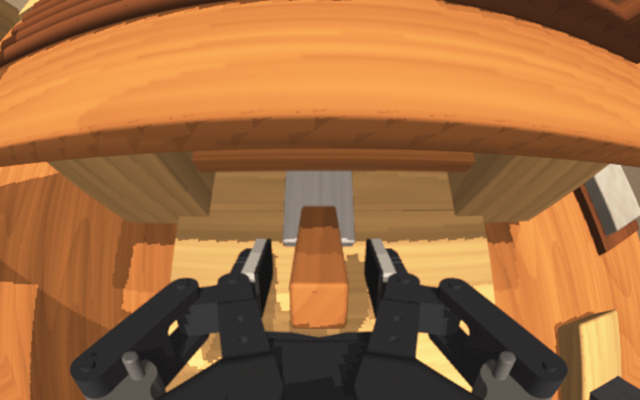

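The fingers are clear of the handle on both sides (270/290 and 348/368 px) and the foot has not moved. I retreat along the handle axis.

send_rows([
  [0,0,-10,0,0,0,-0.1],
  [0,0,-30,0,0,0,-0.1],
  [0,0,-60,0,0,0,-0.1],
  [0,0,-95,0,0,0,-0.1],
  [0,0,-130,0,0,0,-0.1],
  [0,0,-160,0,0,0,-0.1],
  [0,0,-170,0,0,0,-0.1],
  [0,0,-170,0,0,0,-0.1],
])

```text
t: 15.08
ee_pos: [0.561, 0.0146, 0.2229]
orientation: [0.708, 0.618, 0.259, -0.223]
force: [0.1, -0.6, 0.1]
finger_gap: 0.555
```

```bash
python3 -c "
from plan import *
footstate()
p,d=cams.read_camera('wrist'); cv2.imwrite('pics/w13.png',p[:,:,::-1]); np.save('pics/w13.npy',d)
p,d=cams.read_camera('scene'); cv2.imwrite('pics/s13.png',p[100:330,120:520,::-1].repeat(2,0).repeat(2,1)); np.save('pics/s13.npy',d)
p,d=cams.read_camera('top'); cv2.imwrite('pics/t13.png',p[:,:,::-1]); np.save('pics/t13.npy',d)"
```

```text
t 15.08 foot in jig (rigid grip) [-54.5   8.6 161.9] lean 39.94 yaw-jig -0.49 F jig [-0.6 -0.2  0.1] M [ 0.01  0.32 -0.01] gap 0.555 q [-0.36  0.49  1.82  0.76  1.14 -0.67]
```

View pics/w13.png

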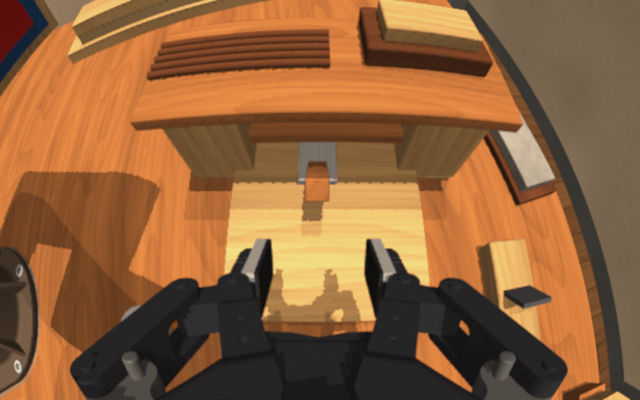

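View pics/s13.png

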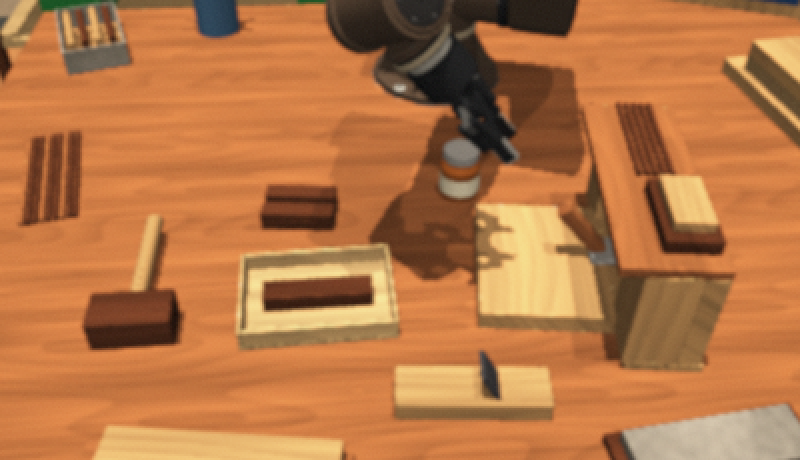

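View pics/t13.png

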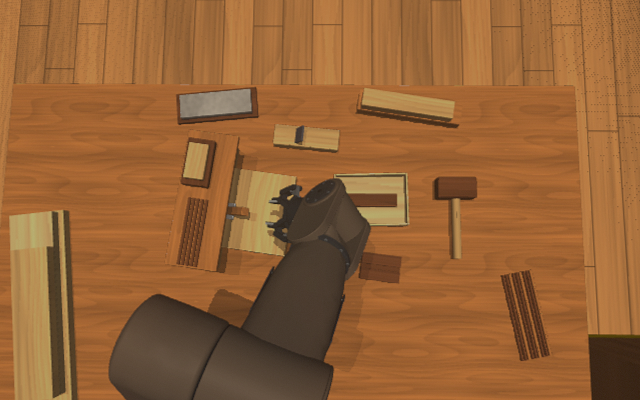

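The foot stands in the tunnel with its shoe at (319,170) px in the wrist view. Plane, jar and mallet look unmoved. I'll check the numbers.

```bash
python3 -c "
from plan import *
J=lambda W:((W-JO)@JR*1000).round(1)
print('shoe rear top corners @z42+30-.. ',J(wristplane([(300,181),(337,181)],.042)))
d=np.load('pics/w13.npy'); s=monitor.observe()
i=cams.camera_info('wrist');K=np.array(i['K']);T=np.array(i['T_tool_cam']);Rw=R.from_quat(s['orientation'])
def pt(u,v):
    a=(np.array([u,v])-K[:2,2])/K[0,0]; th=np.linalg.norm(a); r=np.r_[a/th*np.tan(th),1]*d[v,u]
    return J(s['ee_pos']+Rw.apply(T[:3,:3]@r+T[:3,3]))
for uv in [(306,150),(332,150),(305,172),(333,172),(318,148),(317,183),(315,170),(280,170),(350,170),(280,220)]: print(uv,pt(*uv))
P0=cloud('top',np.load('pics/top0.npy'));P1=cloud('top',np.load('pics/t13.npy')); z=P1[:,:,2]
v,u=np.mgrid[0:400,0:640]; b=lambda a,c,e,f:(u>=a)&(u<e)&(v>=c)&(v<f)
import cv2
def rc(P,m):
    Q=(P[m][:,:2]*1000).astype(np.float32); r=cv2.minAreaRect(Q); return Q.mean(0).round(1),np.round(r[0],1),np.round(r[1],1),round(r[2],1)
for n,bx,lo,hi in [('plane',(260,110,350,160),.02,.04),('mallet',(430,170,485,265),.015,.07),('offcut',(352,185,400,215),.024,.045)]:
    for P in (P0,P1):
        m=(P[:,:,2]>lo)&(P[:,:,2]<hi)&b(*bx)
        if m.sum()>5: print(n,rc(P,m),P[m][:,2].mean().round(4))
# jar, in scene view
im0=cv2.imread('pics/scene0.png'); im1,_=cams.read_camera('scene'); im1=im1[:,:,::-1]
df=cv2.absdiff(im0,im1)[165:205,335:365].mean(); print('jar diff',df)
"; sed -n 1,2p fit.py >/dev/null
```

```text
shoe rear top corners @z42+30-..  [[ 12.   32.   42. ]
 [ 12.  -10.6  42. ]]
(306, 150) [56.5 26.1 38.6]
(332, 150) [56.7 -5.9 38.2]
(305, 172) [26.2 26.7 37.5]
(333, 172) [25.8 -6.4 38.3]
(318, 148) [59.2 11.3 38.8]
(317, 183) [-26.6  12.  114. ]
(315, 170) [-0.2 14.2 90.1]
(280, 170) [34.9 58.2 27.1]
(350, 170) [ 34.8 -28.   27. ]
(280, 220) [-30.3  54.9  26.9]
plane (array([798.4, -48.8], dtype=float32), array([800.8, -46.8]), array([190.5,  62.4]), 84.5) 0.0324
plane (array([798.4, -48.8], dtype=float32), array([800.7, -47.2]), array([189.7,  61.5]), 84.6) 0.0324
mallet (array([ 609.8, -473.4], dtype=float32), array([ 568.4, -476.6]), array([228.5, 113.3]), 0.3) 0.043
mallet (array([ 609.7, -473.3], dtype=float32), array([ 568.1, -477.1]), array([227.6, 112.3]), 0.6) 0.0432
offcut (array([ 619.3, -246.3], dtype=float32), array([ 619.1, -245.5]), array([ 35.6, 126.4]), 0.4) 0.0316
jar diff 38.74111111111111
```

The shoe top measures 11.4 mm above the bed all over (12 mm when flat). The plane and mallet are within 0.5 mm of where they started. The jar lid is at the same pixel, (460,150), in the scene crops before and after. The raw jar image difference of 39 comes from the gripper and its shadow crossing that region. Handing in.

```bash
python3 -c "
from plant import job,monitor
print(job.job_done(), monitor.observe()['t'])"
```

```text
the job is handed in; nothing more can be done
the job is handed in; nothing more can be done
```

The job is done and handed in at about 15.5 s. First I laid the offcut flat in the tray. Then I took the foot from its stand by the handle, slid it in under the bridge riding on its key, and dragged it along the fence. The key dropped in at jig y ≈ 10 mm. I let go and backed off along the handle.

**Foot:** Its origin height read 29.8 mm just before release, against 30 mm seated. Afterwards the shoe top measured about 11.4 mm above the bed at four points, where 12 mm means flat. After backing off, the force on the tool was about zero.

**Offcut:** It shows flat in the tray, near the middle.

**Bystanders:** The plane and mallet are within 0.5 mm of where they started. The jar was checked only by eye, and its lid is at the same pixel in the pictures before and after.

**Checks that disagreed:**
- The camera put the groove at y ≈ +6 mm, but the key dropped at y ≈ +10 mm.
- The foot's jig x read 56.2 mm, though the fence limits it to 55 mm. That is within calibration error.
- An automatic picture comparison of the jar came out large. I put that down to the gripper and its shadow crossing that part of the view, and did not test it further.

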